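# Hold the recessed reset button of a power box down with a screwdriver

## Task

The bench power box has tripped. Take the screwdriver out of the wooden tool stand, put its blade down through the round hole in the box's lid and press the reset button underneath fully down; finish while still gripping the screwdriver and holding the button down with it. Do not press the button behind the square hole, and leave the small card box, pipe tee and pliers on the bench where they are.

Things in the scene. Friction and masses are not known exactly. Their poses are not given: they have to be found in the camera images.
- screwdriver_grip (a point): Good place to grip the blue screwdriver's handle. The screwdriver (183 mm long, about 0.1 kg) stands upright, blade down, in the middle hole of the tool stand. Handle: roundish, 28 mm across, 96 mm long; this point lies on its axis, 32 mm below its top end, 64 mm above its lower end. Site axes: +y runs along the screwdriver from blade to handle (up while it stands).
- screwdriver_tip (a point): End of the screwdriver's blade, on its axis, 151 mm below screwdriver_grip while it stands. Shank and blade are a steel rod 6.4 mm across (the flat blade widens to 8 mm at its end), 87 mm long below the handle. Same axes as screwdriver_grip.
- tool_stand: Wooden tool stand, fixed, 80 x 150 mm, 117 mm high; origin at the centre of its underside, z up, y along its length. Its top board (upper face 115 mm above the bench) has three 10 mm holes in line, 45 mm apart; the screwdriver hangs in the middle one, handle resting on the board, blade end 27 mm above the bench: lift it up at least 90 mm. It may stand left or right, turned within 45 degrees.
- power_box: Fixed grey painted steel box, 150 x 100 mm, 75 mm high, with 15 mm foot flanges at its short ends; origin at the centre of its underside, x along its length, z up. In its lid are two openings 80 mm apart, each in a raised steel collar 28 mm wide, 4 mm high: a round one (x = +40 mm) and a square one (x = -40 mm). A black cable gland sticks out 22 mm on one long side. It may be turned any way.
- round_hole (a point): Centre of the round hole's mouth, at the top of its collar, 79 mm above the bench. The hole is 15 mm across; collar and lid together are 8 mm thick. The reset button's top lies 26 mm straight below this point while it is not pressed.
- square_hole (a point): Centre of the square hole's mouth (15 x 15 mm), at the top of its collar, 79 mm above the bench. The test button lies 26 mm below it: leave it alone.
- reset_button (a joint): How far the reset button is pressed down: 0 when up, 0.007 m when fully down. Flat white round button 20 mm across on a spring; it needs 3 N to start moving and 6 N to reach its stop, and springs back up when let go.
- test_button (a joint): How far the test button (behind the square hole) is pressed: 0 when up, 0.007 m fully down; same spring. It must stay up.
- tip_box: Small card box, 45 x 70 x 29 mm, loose on the bench near the middle; origin under its centre. Leave it.
- pipe_tee: Grey cast pipe tee, 50 x 66 x 33 mm, loose on the bench near the middle; origin at its underside. Leave it.
- combo_pliers: Combination pliers, 48 x 183 x 14 mm, loose on the bench at the back; origin at its underside. Leave them.

How it is judged (in metres and radians):
On the way, in this order (a step that is already met when the one before it is completed fails the run):
1. the screwdriver is gripped and its blade is clear above the tool stand (height (world z) of screwdriver_tip above 0.118 m and contact force between the fingers and screwdriver above 2 N), for 0.1 s.
2. the blade has gone through the round hole in the lid (horizontal distance between screwdriver_tip and round_hole below 0.009 m and z of screwdriver_tip in the frame of power_box below 0.07 m), for 0.04 s.
At the end, for the whole second after the job is handed in: Gripped screwdriver (over 2 N) stands through the round hole and presses the reset button with over 2 N, button at least 5.5 of its 7 mm down; test button up (under 2 mm); card box, pipe tee and pliers within 30 mm of their starts (value of joint reset_button above 0.0055 m and contact force between screwdriver and reset_button above 2 N and contact force between the fingers and screwdriver above 2 N and horizontal distance between screwdriver_tip and round_hole below 0.009 m and z of screwdriver_tip in the frame of power_box below 0.055 m and value of joint test_button below 0.002 m and distance of each of tip_box, pipe_tee, combo_pliers from where it was at the start of the episode below 0.03 m); the arm keeps its last pose, push and grip.
It fails at once if the test button behind the square hole is pressed (value of joint test_button above 0.003 m).
It fails at once if the reset button is pressed with anything but the screwdriver (contact force between the arm and reset_button above 0.5 N).
It fails at once if the card box is knocked out of place (distance of tip_box from where it was at the start of the episode above 0.03 m).
It fails at once if the pipe tee is knocked out of place (distance of pipe_tee from where it was at the start of the episode above 0.03 m).
It fails at once if the pair of pliers is knocked out of place (distance of combo_pliers from where it was at the start of the episode above 0.03 m).
It also fails if it takes over 45 s, if anything falls off the work surface, if the arm or the gripper's body presses on something with over 40 N, if the wrist force passes 120 N, or if a joint passes its speed limit or range.

## Robot

A 6-joint arm with a two-finger parallel gripper is mounted at the origin on the work surface; the furniture and walls round the work are solid. World frame = base frame: x ahead of the robot, y to its left, z up, the work surface at z = 0. Lengths are in mm, angles in rad, forces in N, time in s.
With the tool pointing down it reaches from about 350 to 975 mm from the base axis. Payload 4.9 kg.
Tool frame: the origin (TCP) lies between the finger pads; the fingertips stand 19 mm ahead of it and the grasp point (between the pads) is the TCP (manip.tip_extent is the distance from the TCP to the fingertips, in mm); z points along the fingers, y is the line along which they close (so a half turn about z gives the same grasp; the last joint's range is limited). The gripper opens to 85 mm and grips with 20 to 120 N. Pads are 22 mm wide; open, the fingers measure 114 mm over their backs; the gripper's body (76 mm by 85 mm) begins 54 mm behind the grasp point. The pads swing forward as they close: fully open they stand 13 mm farther back than shut.
Start: joints at [1.125, 0.053, 1.613, -0, 1.476, -0.119], TCP at [200.623, 591.905, 250.304] pointing down, gripper open.
Joint ranges: [-3.01, 3.01], [-1.01, 2.22], [0.06, 2.58], [-1.02, 4.17], [0.09, 2.62], [-3.14, 3.14]. Speed limits (rad/s): [2.57, 2.57, 3.14, 3.14, 3.14, 3.14].

## Interface

Orientations are given as a 3x3 rotation matrix whose columns are the frame's x, y, z axes.
In Python, from bench import status, eyes, workorder, nets, manip gives the robot as it stands.
- The arm moves only by the shell command python3 -m handwheel 'ROWS'. ROWS is JSON, a list of rows, each a list of 5 numbers: the closure in counts, from 0 (fully open) to 255 (shut), then the shift along the world's x, y, z in m, then the turn about the world's z in degrees. A call has 1 to 12 rows; each row is the pose to reach, as a shift and turn from the pose commanded when the call began; what a row does not reach only later rows make up. A row lasts 1/12 s, in which the tool goes at most 41.7 mm and 7.16 degrees, less where a joint would pass 70% of its speed; a pose out of reach is approached as far as the arm can. A call with a gripper value outside its range is refused whole. The fingers move at their own pace and stop on an object; the grip force is fixed at half the most. Time passes only in rows, so rows that repeat a pose let the fingers close. It gives the time, the measured TCP pose, the force, the opening and the grip force at its end, in the units of the state.
- status.observe(): the state, without advancing time (a new reading comes with each control period).
- eyes.capture(name): name is "side" or "top"; returns a dict with "image" (400x640x3 uint8, red, green, blue), "mtx" (3x3 intrinsics, pixels), "R" (3x3) and "t" (3): a world point X has camera coordinates R X + t. Camera axes: x right, y down, z forward; pixel columns grow to the right and rows downward; lengths in mm; the calibration is good to about 2 mm. A picture is of the moment at which its call begins. There is no depth.
- workorder.hand_in(): hands the job in; it is judged then, once.
Trained networks look in the newest picture that a camera, given by its name, has taken for a name from the list of things; names that differ only in an ending like _2 or _b are one class to them, and where a whole thing is asked for, a point or a joint stands for the part that bears it (a point fixed in the world has none). Each returns a list of dicts, best first, with "p" (0 to 1); they miss things now and then, are a little off and sometimes report something else, mostly with a low value. They report only what shows in the picture. A call takes as long as a camera call.
- nets.recognise(camera, thing): "location" ([row, column] in pixels, amid what is visible of it).
- nets.cut_out(camera, thing): "region" (400x640 bool, what is visible of it) and "location" ([row, column] in pixels, amid what is visible of it).
- nets.landmark_of(camera, thing): "location" ([row, column] in pixels: a listed point, or the origin of a listed thing).
The state is a dict: "clock": time; "joints": joint angles; "dq": joint speeds; "tau": joint torques, N m; "position": TCP position; "eef_rot": TCP orientation; "contact_force": force on the tool from outside, world axes, zero at the start; "ft_torque": the same for the moment, N m; "finger_gap": finger opening in mm; "grip_force": force on a finger pad.
Only numpy, scipy, OpenCV 4.12 (cv2) and the standard library are available. Lean on these libraries where they do the work, as an engineer would, in place of code of your own. Each camera call takes 0.05 s, during which the arm holds its last target. There are 200 camera calls.

## Working session

There is one attempt and no reset: what is moved stays moved. The work goes in short steps, Python scripts to look and compute and a shell command to move; the robot and the scene stay as the last step left them, time stands still between calls to the robot, and variables do not carry over. Pictures are saved under pics/ and viewed, at most 10 in all, crops included, and the job is handed in when it is done.

```bash
mkdir -p pics; cat > h.py <<'E'
import numpy as np, cv2
from bench import status, eyes, nets, workorder, manip
def ray(c,px):
    K,R,t=[np.array(c[k],float) for k in("mtx","R","t")]
    d=R.T@np.linalg.solve(K,[px[1],px[0],1]); return -R.T@t,d
def atz(c,px,z):
    o,d=ray(c,px); return o+d*(z-o[2])/d[2]
def proj(c,X):
    p=c["mtx"]@(np.array(c["R"])@np.array(X,float)+c["t"]); return p[[1,0]]/p[2]
def tri(ca,pa,cb,pb):
    A=[];b=[]
    for c,p in((ca,pa),(cb,pb)):
        o,d=ray(c,p);d=d/np.linalg.norm(d);P=np.eye(3)-np.outer(d,d);A.append(P);b.append(P@o)
    X=np.linalg.solve(A[0]+A[1],b[0]+b[1]); return X
E
python3 - <<'E'
from h import *
s=status.observe();print(s["position"],s["eef_rot"],s["finger_gap"])
C={}
for n in("top","side"):
    c=C[n]=eyes.capture(n); cv2.imwrite(f"pics/{n}0.png",c["image"][:,:,::-1]); print(n,(-np.array(c["R"]).T@c["t"]).round())
Z={"screwdriver_grip":179,"screwdriver_tip":27,"tool_stand":0,"power_box":0,"round_hole":79,"square_hole":79,"tip_box":0,"pipe_tee":0,"combo_pliers":0}
for k,z in Z.items():
    L={}
    for n in C:
        r=nets.landmark_of(n,k)
        for q in r[:2]: print(k,n,np.round(q["location"]),round(q["p"],2),atz(C[n],q["location"],z).round(1))
        if r:L[n]=r[0]["location"]
    if len(L)==2: print("  tri",tri(C["top"],L["top"],C["side"],L["side"]).round(1))
E
```

```text
[200.38192875 591.38015224 249.04238493] [[-9.47085259e-01  3.20980879e-01 -8.87529355e-04]
 [ 3.20982017e-01  9.47083434e-01 -1.87426912e-03]
 [ 2.38959800e-04 -2.05997362e-03 -9.99997850e-01]] 85.50250513458761
top [ 356.    5. 1213.]
side [318. 804. 519.]
screwdriver_grip top [211. 397.] 0.73 [ 498.5 -175.8  179. ]
screwdriver_grip side [148. 342.] 0.61 [ 496.9 -160.8  179. ]
  tri [ 499.6 -176.7  173.4]
screwdriver_tip side [197. 342.] 0.8 [ 499.7 -196.2   27. ]
tool_stand top [216. 388.] 0.71 [ 510.5 -183.4    0. ]
tool_stand side [208. 340.] 0.57 [ 499.5 -182.3    0. ]
tool_stand side [231. 255.] 0.25 [673.   -6.9   0. ]
  tri [ 505.2 -184.1   -0.7]
power_box top [204. 246.] 0.83 [538.9 220.6   0. ]
power_box top [206. 255.] 0.34 [531.2 196.9   0. ]
power_box side [300. 278.] 0.84 [536.2 218.7   0. ]
  tri [537.2 220.    1.2]
round_hole top [190. 233.] 0.7 [564.1 243.2  79. ]
round_hole side [273. 256.] 0.9 [564.2 248.8  79. ]
  tri [565.5 244.2  75.3]
square_hole top [208. 256.] 0.58 [515.3 180.5  79. ]
square_hole side [258. 294.] 0.57 [512.6 188.   79. ]
  tri [515.4 181.1  74.1]
tip_box top [265. 319.] 0.65 [369.6  12.    0. ]
tip_box side [254. 382.] 0.69 [365.3   9.3   0. ]
tip_box side [234. 254.] 0.46 [671.1   4.7   0. ]
  tri [367.4  11.9   1.6]
pipe_tee top [212. 326.] 0.78 [517.4  -6.    0. ]
pipe_tee side [242. 316.] 0.59 [519.4   0.7   0. ]
  tri [519.5  -5.8  -4.3]
combo_pliers top [164. 323.] 0.82 [656.8   3.1   0. ]
combo_pliers side [233. 255.] 0.8 [668.6   2.    0. ]
  tri [661.9   4.5   1.3]
```

View pics/top0.png

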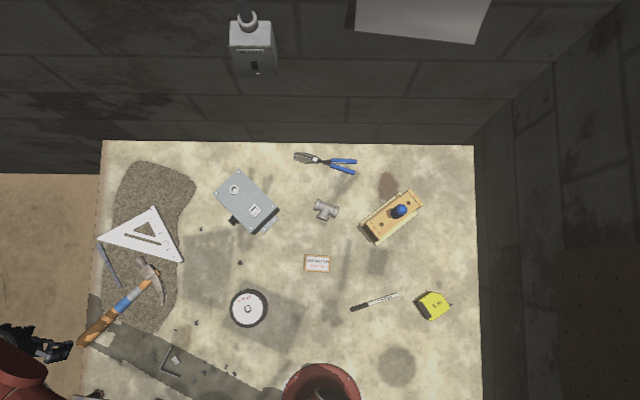

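View pics/side0.png

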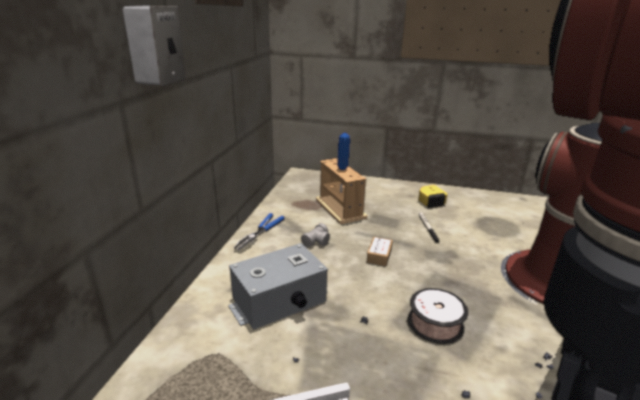

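The networks agree with the pictures. In the top view (col, row) the screwdriver is at (400,210), the round hole at (234,189), the square hole at (255,210). First I move towards the screwdriver, keeping above everything.

```bash
python3 -m handwheel '[[0,0.015,-0.035,0.02,0],[0,0.03,-0.07,0.04,0],[0,0.045,-0.105,0.05,0],[0,0.06,-0.14,0.05,0],[0,0.075,-0.175,0.05,0],[0,0.09,-0.21,0.05,0],[0,0.105,-0.245,0.05,0],[0,0.12,-0.28,0.05,0],[0,0.135,-0.315,0.05,0],[0,0.15,-0.35,0.05,0],[0,0.165,-0.385,0.05,0],[0,0.165,-0.385,0.05,0]]'
python3 -m handwheel '[[0,0.012,-0.035,0,0],[0,0.024,-0.07,0,0],[0,0.036,-0.105,0,0],[0,0.048,-0.14,0,0],[0,0.06,-0.175,0,0],[0,0.072,-0.21,0,0],[0,0.084,-0.245,0,0],[0,0.096,-0.28,0,0],[0,0.108,-0.315,0,0],[0,0.12,-0.35,0,0],[0,0.134,-0.385,0,0],[0,0.134,-0.385,0,0]]'
python3 - <<'E'
from h import *
C={}
for n in("top","side"):
    c=C[n]=eyes.capture(n); cv2.imwrite(f"pics/{n}1.png",c["image"][:,:,::-1])
p=status.observe()["position"];print(p)
for k in("screwdriver_grip","screwdriver_tip"):
    L={}
    for n in C:
        for q in nets.landmark_of(n,k)[:1]: print(k,n,q["location"],q["p"],atz(C[n],q["location"],179 if 'grip' in k else 27)); 
r=nets.cut_out("side","screwdriver_grip")
if r:
    m=r[0]["region"]; ys,xs=np.nonzero(m); print("mask",r[0]["p"],ys.min(),ys.max(),xs.min(),xs.max())
    for z in(205,190,170,150): 
        print(z,[proj(C["side"],[x,-178,z]).round(1) for x in(495,500,505)])
    for row in range(ys.min(),ys.max()+1,4): print(row,xs[ys==row].mean(),np.ptp(xs[ys==row]))
E
```

```text
clock: 2.0
position: [367.7, 202.1, 300.6]
eef_rot: [[-0.944, 0.329, 0.002], [0.329, 0.944, -0.002], [-0.003, -0.001, -1.0]]
contact_force: [0.7, 0.8, 0.1]
finger_gap: 85.7
grip_force: 0.0
clock: 3.0
position: [500.9, -182.5, 299.5]
eef_rot: [[-0.946, 0.325, -0.001], [0.325, 0.946, -0.001], [0.0, -0.002, -1.0]]
contact_force: [-1.0, -0.4, -0.0]
finger_gap: 85.4
grip_force: 0.0
[ 499.92918733 -178.65482627  299.76702584]
screwdriver_grip top [209.0, 394.4] 0.56 [ 504.00767132 -170.25831007  179.        ]
screwdriver_grip side [146.3, 344.0] 0.68 [ 495.45967698 -172.22923192  179.        ]
screwdriver_tip side [200.4, 339.2] 0.62 [ 501.68310614 -175.41643388   27.        ]
mask 0.96 133 192 337 350
205 [array([135.5, 345.1]), array([135.3, 343.1]), array([135.1, 341.2])]
190 [array([141.3, 344.8]), array([141.2, 342.9]), array([141. , 340.9])]
170 [array([149. , 344.5]), array([148.8, 342.5]), array([148.6, 340.5])]
150 [array([156.6, 344.1]), array([156.4, 342.1]), array([156.2, 340.2])]
133 344.0 4
137 344.0 10
141 344.0 12
145 343.5 13
149 343.5 13
153 344.0 12
157 343.5 11
161 342.5 11
165 342.5 11
169 343.0 6<stdin>:15: RuntimeWarning: Mean of empty slice.
  ret = ret.dtype.type(ret / rcount)
Traceback (most recent call last):
ValueError: zero-size array to reduction operation maximum which has no identity
```

```bash
python3 - <<'E'
import cv2,numpy as np
a=cv2.imread("pics/side1.png")[80:240,260:460]; b=cv2.imread("pics/top0.png")[170:250,350:450]
cv2.imwrite("pics/m1.png",np.hstack([cv2.resize(a,(500,400)),cv2.resize(b,(300,400))[:, :300]]))
E
```

```text
(no output)
```

View pics/m1.png

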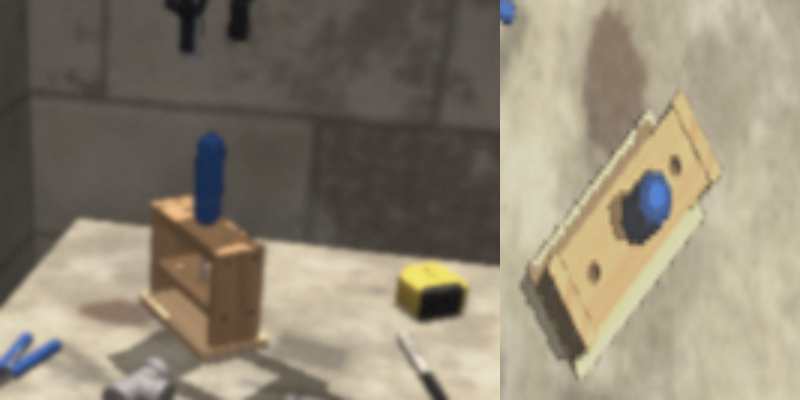

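The side view shows the gripper above the blue handle, which stands upright in the stand. The stand's outer holes in the top view are at (408,203) and (381,224). Their midpoint gives the axis.

```bash
python3 - <<'E'
from h import *
c=eyes.capture("top")
A=atz(c,[202.6,408.3],115);B=atz(c,[224.4,381.3],115);print(A,B,(A+B)/2,np.linalg.norm(A-B)); print(status.observe()["position"])
E
```

```text
[ 530.39485833 -217.06458823  115.        ] [ 472.835164   -147.21470917  115.        ] [ 501.61501117 -182.1396487   115.        ] 90.51035308961006
[ 499.57587574 -176.95634364  300.62821924]
```

```bash
python3 -m handwheel '[[0,0,-0.002,-0.03,0],[0,0,-0.002,-0.06,0],[0,0,-0.002,-0.09,0],[0,0,-0.002,-0.12,0],[0,0,-0.002,-0.12,0],[255,0,-0.002,-0.12,0],[255,0,-0.002,-0.12,0],[255,0,-0.002,-0.12,0],[255,0,-0.002,-0.12,0],[255,0,-0.002,-0.12,0],[255,0,-0.002,-0.12,0],[255,0,-0.002,-0.12,0]]'
```

```text
clock: 4.4
position: [500.7, -180.6, 182.5]
eef_rot: [[-0.947, 0.321, 0.003], [0.321, 0.947, -0.002], [-0.004, -0.0, -1.0]]
contact_force: [0.2, 0.4, 6.1]
finger_gap: 28.2
grip_force: 58.8
```

```bash
python3 -m handwheel '[[255,0,0,0.02,0],[255,0,0,0.045,0],[255,0,0,0.07,0],[255,0,0,0.095,0],[255,0,0,0.12,0],[255,0,0,0.12,0],[255,0,0,0.12,0]]'
python3 - <<'E'
from h import *
C={}
for n in("top","side"):
    c=C[n]=eyes.capture(n); cv2.imwrite(f"pics/{n}2.png",c["image"][:,:,::-1])
p=status.observe()["position"];print(p)
for k in("screwdriver_grip","screwdriver_tip"):
    for n in C:
        for q in nets.landmark_of(n,k)[:1]: print(k,n,q["location"],q["p"])
for z in(150,140,130): print(z,[proj(C[n],[500,-180,z]).round(1) for n in C])
a=C["side"]["image"][60:220,260:460,::-1]; cv2.imwrite("pics/m2.png",cv2.resize(a,(750,600),interpolation=cv2.INTER_CUBIC))
E
```

```text
clock: 4.98
position: [500.1, -180.4, 301.7]
eef_rot: [[-0.947, 0.321, 0.003], [0.321, 0.947, -0.001], [-0.003, -0.001, -1.0]]
contact_force: [-0.6, 0.2, -1.5]
finger_gap: 28.0
grip_force: 59.8
[ 498.95488866 -179.78748499  298.31130638]
screwdriver_grip top [206.8, 404.3] 0.58
screwdriver_grip side [99.4, 347.9] 0.6
screwdriver_tip top [214.7, 397.0] 0.58
screwdriver_tip side [158.2, 343.6] 0.79
150 [array([212.3, 396.4]), array([156.1, 342.3])]
140 [array([212.8, 395.7]), array([159.8, 342.1])]
130 [array([213.3, 395. ]), array([163.5, 341.9])]
```

View pics/m2.png

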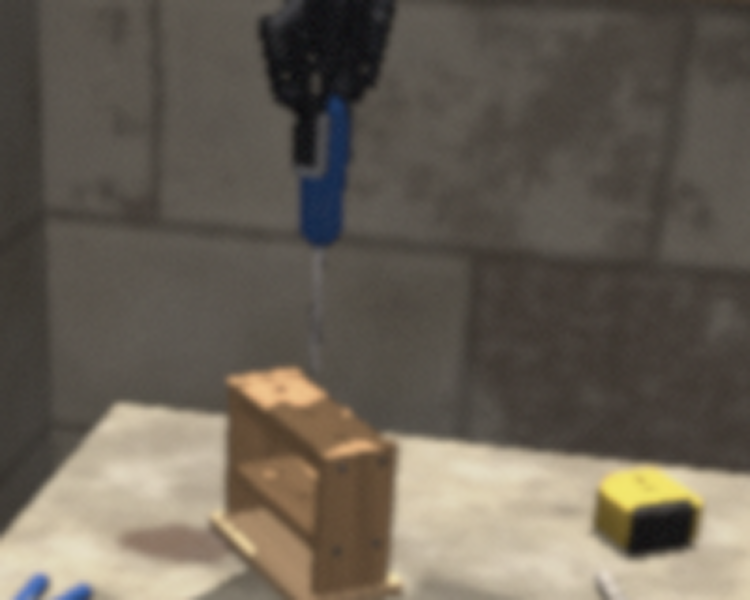

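The screwdriver hangs straight from the gripper, blade tip at about (344.5,158.5) in the side image, so z is about 143 mm and clear of the stand. Next I carry it over the round hole.

```bash
python3 -m handwheel '[[255,0.003,0.02,0,0],[255,0.009,0.06,0,0],[255,0.015,0.1,0,0],[255,0.021,0.14,0,0],[255,0.027,0.18,0,0],[255,0.033,0.22,0,0],[255,0.039,0.26,0,0],[255,0.045,0.3,0,0],[255,0.051,0.34,0,0],[255,0.057,0.38,0,0],[255,0.062,0.41,0,0],[255,0.064,0.424,0,0]]'
python3 -m handwheel '[[255,0,0,-0.015,0],[255,0,0,-0.03,0],[255,0,0,-0.045,0],[255,0,0,-0.045,0],[255,0,0,-0.045,0],[255,0,0,-0.045,0]]'
cat > look.py <<'E'
from h import *
import sys
C={};n0=sys.argv[1]
for n in("top","side"):
    C[n]=eyes.capture(n)
print(status.observe()["position"])
for k in("screwdriver_grip","screwdriver_tip","round_hole"):
    L={}
    for n in C:
        for q in nets.landmark_of(n,k)[:1]: L[n]=q["location"];print(k,n,q["location"],round(q["p"],2))
    if len(L)==2: print("  tri",tri(C["top"],L["top"],C["side"],L["side"]).round(1))
a=C["side"]["image"][180:320,200:340,::-1]; b=C["top"]["image"][150:230,180:280,::-1]
cv2.imwrite(f"pics/{n0}.png",np.hstack([cv2.resize(a,(420,420),interpolation=cv2.INTER_CUBIC),cv2.resize(b,(380,420),interpolation=cv2.INTER_CUBIC)]))
cv2.imwrite(f"pics/{n0}s.png",C["side"]["image"][:,:,::-1])
for z in(79,105): print(z,[proj(C[n],[564,244,z]).round(1) for n in C])
E
python3 look.py m3
```

```text
clock: 6.28
position: [563.1, 247.4, 298.9]
eef_rot: [[-0.948, 0.318, -0.002], [0.318, 0.948, 0.001], [0.002, -0.0, -1.0]]
contact_force: [0.6, 0.5, -2.3]
finger_gap: 27.8
grip_force: 59.8
clock: 6.78
position: [563.7, 242.7, 255.1]
eef_rot: [[-0.947, 0.323, -0.0], [0.323, 0.947, -0.0], [0.0, -0.0, -1.0]]
contact_force: [-0.7, -0.3, -1.2]
finger_gap: 28.3
grip_force: 59.9
[564.2200531  243.29445119 256.45907831]
screwdriver_grip side [182.4, 255.6] 0.65
screwdriver_tip side [262.0, 256.3] 0.95
round_hole top [185.6, 233.7] 0.88
round_hole side [274.0, 256.9] 0.74
  tri [570.7 242.7  72.2]
79 [array([189.6, 233.1]), array([271.2, 256.8])]
105 [array([187.8, 231.1]), array([258.9, 256.1])]
```

View pics/m3.png

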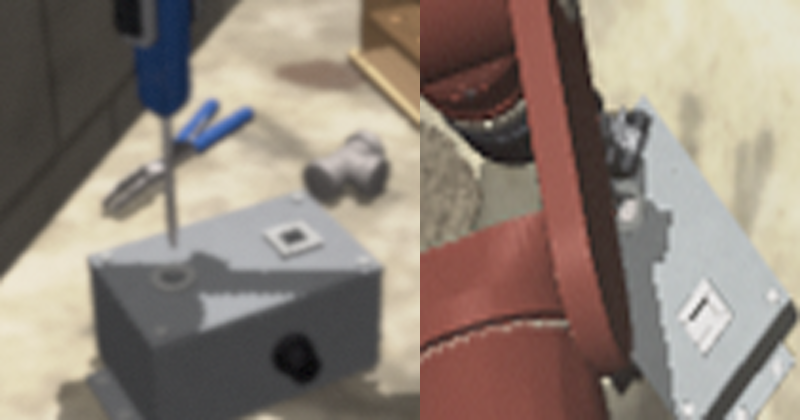

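The side view shows the tip at (258,262), straight above the hole centre at (258,273). The arm hides the hole in the top view, so I refine the depth direction from the first top picture.

```bash
python3 - <<'E'
from h import *
a=cv2.imread("pics/top0.png")[170:230,210:285]; cv2.imwrite("pics/m4.png",cv2.resize(a,(750,600),interpolation=cv2.INTER_CUBIC))
c=eyes.capture("top")
for r,q in((189,234),(190,234),(189,235)): print(r,q,atz(c,[r,q],79))
E
```

```text
189 234 [565.71910158 241.62649045  79.        ]
190 234 [562.99857071 241.50321879  79.        ]
189 235 [565.76060421 238.94725827  79.        ]
```

View pics/m4.png

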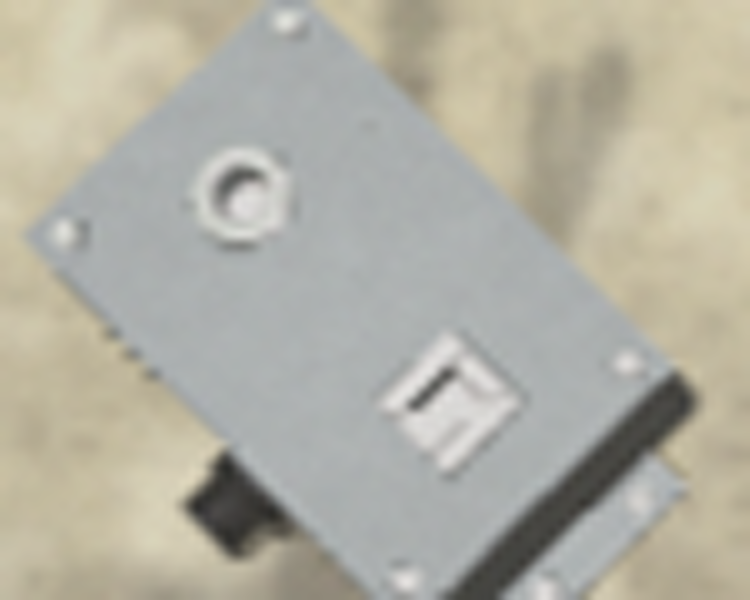

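The collar centre at (233.7,189.1) in the top picture maps to about (564,243). The tool is already within about 1 mm of that, so I descend through the hole, short of the button, and check the force.

```bash
python3 -m handwheel '[[255,0,-0.0005,-0.008,0],[255,0,-0.0005,-0.015,0],[255,0,-0.0005,-0.02,0],[255,0,-0.0005,-0.025,0],[255,0,-0.0005,-0.028,0],[255,0,-0.0005,-0.028,0]]'
```

```text
clock: 7.73
position: [563.0, 243.2, 225.7]
eef_rot: [[-0.947, 0.321, -0.002], [0.321, 0.947, -0.001], [0.002, -0.001, -1.0]]
contact_force: [-0.1, 0.0, -2.1]
finger_gap: 27.8
grip_force: 59.9
```

```bash
python3 -m handwheel '[[255,0,0,-0.006,0],[255,0,0,-0.012,0],[255,0,0,-0.016,0],[255,0,0,-0.016,0],[255,0,0,-0.016,0]]'; python3 look.py m5
```

```text
clock: 8.15
position: [563.4, 243.3, 210.7]
eef_rot: [[-0.947, 0.321, -0.001], [0.321, 0.947, -0.0], [0.001, -0.001, -1.0]]
contact_force: [-0.2, 0.5, -1.0]
finger_gap: 27.9
grip_force: 59.9
[563.74507384 243.4496012  211.52837923]
screwdriver_grip side [206.7, 256.0] 0.9
screwdriver_tip side [279.2, 259.3] 0.97
round_hole top [187.5, 231.6] 0.88
round_hole side [275.3, 257.0] 0.6
  tri [566.6 248.2  73.8]
79 [array([189.6, 233.1]), array([271.2, 256.8])]
105 [array([187.8, 231.1]), array([258.9, 256.1])]
```

View pics/m5.png

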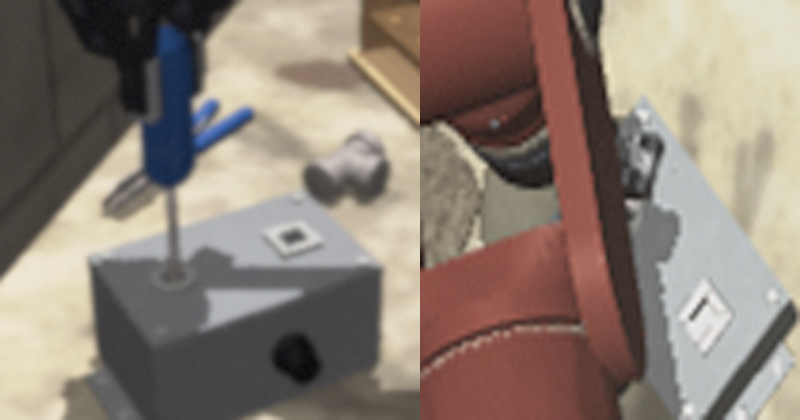

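The shank enters the round hole at (258,273) without contact. Now I press, watching the force.

```bash
for i in 1; do python3 -m handwheel '[[255,0,0,-0.003,0],[255,0,0,-0.006,0],[255,0,0,-0.006,0],[255,0,0,-0.006,0],[255,0,0,-0.006,0]]'; python3 -m handwheel '[[255,0,0,-0.002,0],[255,0,0,-0.003,0],[255,0,0,-0.003,0],[255,0,0,-0.003,0]]'; done
```

```text
clock: 8.97
position: [564.0, 243.5, 206.1]
eef_rot: [[-0.947, 0.321, 0.001], [0.321, 0.947, 0.0], [-0.001, 0.001, -1.0]]
contact_force: [1.0, 0.1, 3.0]
finger_gap: 28.2
grip_force: 60.3
clock: 9.3
position: [563.9, 243.5, 202.7]
eef_rot: [[-0.947, 0.321, 0.001], [0.321, 0.947, 0.0], [-0.001, 0.001, -1.0]]
contact_force: [0.2, 0.3, 4.3]
finger_gap: 27.7
grip_force: 60.4
```

```bash
python3 -m handwheel '[[255,0,0,-0.002,0],[255,0,0,-0.003,0],[255,0,0,-0.003,0],[255,0,0,-0.003,0]]'; python3 -m handwheel '[[255,0,0,-0.001,0],[255,0,0,-0.002,0],[255,0,0,-0.002,0],[255,0,0,-0.002,0]]'
```

```text
clock: 9.63
position: [564.5, 243.5, 201.6]
eef_rot: [[-0.947, 0.321, 0.003], [0.321, 0.947, 0.0], [-0.002, 0.001, -1.0]]
contact_force: [-1.5, -0.4, 10.8]
finger_gap: 27.9
grip_force: 61.2
clock: 9.97
position: [565.0, 243.6, 201.4]
eef_rot: [[-0.947, 0.321, 0.004], [0.321, 0.947, 0.0], [-0.004, 0.002, -1.0]]
contact_force: [-1.8, -1.5, 15.7]
finger_gap: 28.2
grip_force: 61.8
```

The force climbs steeply with the TCP at about 201 mm, so the button is on its stop, close to the expected 199.5 mm. I check that it holds steady, then hand in.

```bash
python3 -m handwheel '[[255,0,0,0,0],[255,0,0,0,0],[255,0,0,0,0],[255,0,0,0,0],[255,0,0,0,0],[255,0,0,0,0]]' && python3 -c "
from bench import workorder; print(workorder.hand_in())"
```

```text
clock: 10.47
position: [565.0, 243.6, 201.4]
eef_rot: [[-0.947, 0.321, 0.004], [0.321, 0.947, 0.0], [-0.004, 0.002, -1.0]]
contact_force: [-2.0, -1.3, 15.4]
finger_gap: 28.2
grip_force: 61.8
the job is handed in; nothing more can be done
None
```

I handed the job in at about 10.5 s with the screwdriver gripped, its blade through the round hole, and the reset button held on its stop at about 15 N; the hand-in gave no verdict.

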